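# Find the canister lid that rocks and seat it

### The arm

A 6-joint arm with a two-finger parallel gripper is mounted at the origin on a cart in front of the work surface, level with it; the furniture and walls round the work are solid. World frame = base frame: x ahead of the robot, y to its left, z up, the work surface at z = 0. Lengths are in m, angles in rad, forces in N, time in s.
With the tool pointing down it reaches from about 0.25 to 0.725 m from the base axis. Payload 4 kg.
Tool frame: the origin (TCP) lies at the very end of the fingers, on their centre line; the grasp point (between the pads) lies 19 mm behind it; x points along the fingers, z is the direction in which the jaws open and shut, and the axes are right-handed (so a half turn about x gives the same grasp; the last joint's range is limited). The gripper opens to 85 mm and grips with 20 to 120 N. Pads are 22 mm wide; open, the fingers measure 114 mm over their backs; the gripper's body (76 mm by 85 mm) begins 54 mm behind the grasp point. The pads swing forward as they close: fully open they stand 13 mm farther back than shut.
Start: joints at [0, 0.241, 0.005, 1.335, 0, 1.571], TCP at [0.5, -0, 0.231] pointing down, gripper open.
Joint ranges: [-2.72, 2.72], [-1.05, 1.87], [-1.09, 1.28], [-1.99, 2.15], [-1.42, 1.44], [-3.14, 3.14]. Speed limits (rad/s): [2.79, 2.79, 3.14, 3.14, 3.14, 3.14].

### API

Orientations are given as a unit quaternion [x, y, z, w].
In Python, from workcell import bot gives the robot as it stands.
- The arm moves only by the tool apply_moves, never from a script. Its argument "targets" is one flat list of numbers, 7 for each row, row after row: the shift along the tool's x, y, z in units of 25 cm (1.0 is 25 cm), then the turn, a rotation vector about the tool's x, y, z in units of 0.5 rad (1.0 is 0.5 rad), then the opening, from 0 (shut) to 1 (fully open). In form: [tx, ty, tz, wx, wy, wz, claw, tx, ty, tz, wx, wy, wz, claw, ...]. A call has 1 to 12 rows; each row is the pose to reach, as a shift and turn from the pose commanded when the call began, along the tool's axes at that moment; what a row does not reach only later rows make up. A row lasts 1/12 s, in which the tool goes at most 41.7 mm and 7.16 degrees, less where a joint would pass 70% of its speed; a pose out of reach is approached as far as the arm can. A call with a number of a shift or a turn outside -1 to 1 is refused whole. A call with a gripper value outside its range is refused whole. The fingers move at their own pace and stop on an object; the grip force is fixed at half the most. Time passes only in rows, so rows that repeat a pose let the fingers close. It gives the time, the measured TCP pose, the force and the opening at its end, in the units of the state.
- bot.get_obs(): the state, without advancing time (a new reading comes with each control period).
- bot.camera(name): name is "scene" or "side" or "wrist"; returns (picture, depth): 420x560x3 uint8, red, green, blue; 420x560 float32, m along the optical axis (not along the pixel's ray), 0 where there is no reading.
- bot.camera_params(name): a dict with "fx", "fy", "cx", "cy" (pixels), "dist" ([k1, k2, p1, p2, k3] as OpenCV has them; the pictures are not rectified), "T" (4x4, takes a point from camera to world coordinates); the wrist camera has in their place "tool_from_camera" (4x4, takes a point from camera to tool coordinates, whose origin is the TCP and whose axes are the tool frame's). Camera axes: x right, y up, looking along -z (the intrinsics and any distortion apply to the point x, -y, -z); pixel columns grow to the right and rows downward; lengths in m; the calibration is good to about 2 mm. A picture is of the moment at which its call begins: read the wrist's pose just before it. camera_params takes no time and is no camera call.
- bot.job_done(): hands the job in, once; it reports no verdict.
The state is a dict: "clock": time; "joint_pos": joint angles; "joint_vel": joint speeds; "tau": joint torques, N m; "eef_pos": TCP position; "tool_rot": TCP orientation; "ft_force": force on the tool from outside, world axes, zero at the start; "ft_torque": the same for the moment, N m; "grip_width": finger opening in m.
Only numpy, scipy, OpenCV 4.12 (cv2) and the standard library are available. Lean on these libraries where they do the work, as an engineer would, in place of code of your own. Each camera call takes 0.05 s, during which the arm holds its last target.

### The job

One of the three canister lids is only standing on its tabs and would let the damp in: press down on the lids, on an end of the grip bar, until you find the one that rocks. Push that lid's bar round with a fingertip until its tabs drop into the notches, and press it down so that it lies flush on its rim like the others. Only press and push: do not lift any lid off, and leave the canisters and the things around them where they stand.

Things in the scene. Friction and masses are not known exactly. Their poses are not given: they have to be found in the camera images.
- tray: dark wood tray, 410 (its y) x 126 mm, 18 mm lip, end grips 36 mm high, fixed; origin: centre of its underside. Along its y, on its 8 mm floor, three identical white canisters stand free, full (1.2 kg), 92 mm across, 85 mm high, each on its lid's axis, some 140 mm apart. The 6 mm thick rim has 4 notches 90 degrees apart, 16 mm wide, 7 deep; a lid's two tabs fit either opposite pair
- lid_left: lid of the left canister (largest y): round light-wood disc, 95 mm across, 5 thick, with one straight darker wooden grip bar across its top (112 long, so its ends stand out 8 mm, 13 wide, 14 high). Origin: centre of the disc's underside, on the canister's axis; x along the bar, y across it, z up. Disc top at z +5 mm, flat bar top at +19. 100 g. Home: disc flat on the rim, origin 93 mm above the worktop
- lid_mid: lid of the middle canister, the same in all ways. Underneath the lids: a plug 76 mm across, 8 deep, that hangs in the 80 mm mouth and keeps the lid centred, and two tabs, 10 mm wide, 5 deep, at y +-40 mm (at right angles to the bar). Home, the tabs are in notches and the lid turns no more than 5 degrees either way; pushed further round, it takes its canister with it
- lid_right: lid of the right canister, the same. The loose lid, which may be any of them, looks level but stands on its two tabs, 5 mm too high; it rocks by 0.12 rad (far end rises) if its bar is pressed down near an end, under some 3 N, and turns on the rim if its bar is pushed sideways near an end. The next notches are 25 to 65 degrees away, either way round. The outer bars lie across the tray, the middle one along it
- salt_shaker: salt shaker, glass with a grey cap, 44 mm across, 90 mm high, on the tray between the left and the middle canister; origin under its centre
- tea_light: tea light in a metal cup, 38 mm across, 15 mm high, on the tray between the middle and the right canister; origin under its centre
- spice_jar: spice jar with a dark cap, 41 mm across, 105 mm high, behind the tray; origin under its centre
- jam_jar: jam jar with a pale lid, 68 mm across, 84 mm high, behind the tray; origin under its centre
- egg_timer: round egg timer, 56 mm across and high, behind the tray; origin under its centre
- mug: cream mug, 78 mm across, 113 mm over its handle, 100 mm high, at the left behind the tray; origin under its centre
- soap_pump: pump bottle, 74 mm across, 166 mm high, at the right behind the tray; origin under its centre

How it is judged:
By the outcome, as a careful person would: the job done as asked, in the order asked, and still so for the second after the job is handed in, with the robot touching nothing.
It also fails if it takes over 72 s, if anything falls off the work surface, if the arm or the gripper's body presses on something with over 40 N, if the wrist force passes 120 N, or if a joint passes its speed limit or range.

## Working session

There is one attempt and no reset: what is moved stays moved. The work goes in short steps, Python scripts to look and compute and a tool call to move; the robot and the scene stay as the last step left them, time stands still between calls to the robot, and variables do not carry over. Pictures are saved under pics/ and viewed, and the job is handed in when it is done.

Besides the shell and the picture viewer there is one more tool, called after "Call:" in YAML: its name, and indented under it one key for each argument. apply_moves: Moves the arm, as the interface text tells. Its arguments: {"type":"object","properties":{"targets":{"type":"array"}},"required":["targets"]}

```bash
mkdir -p pics; ls; cat > h.py <<'E'
import numpy as np,cv2
from workcell import bot
from scipy.spatial.transform import Rotation as R
def save(n,f):
    im,d=bot.camera(n); cv2.imwrite(f'pics/{f}.png',im[:,:,::-1]); np.save(f'pics/{f}.npy',d); return im,d
def T(n,obs=None):
    p=bot.camera_params(n)
    if n!='wrist': return p,np.array(p['T'])
    o=obs or bot.get_obs(); M=np.eye(4); M[:3,:3]=R.from_quat(o['tool_rot']).as_matrix(); M[:3,3]=o['eef_pos']
    return p,M@np.array(p['tool_from_camera'])
def ray(n,uv,obs=None):
    p,M=T(n,obs); K=np.array([[p['fx'],0,p['cx']],[0,p['fy'],p['cy']],[0,0,1]])
    q=cv2.undistortPoints(np.array(uv,float).reshape(-1,1,2),K,np.array(p['dist'])).reshape(-1,2)
    return M[:3,3],np.c_[q[:,0],-q[:,1],-np.ones(len(q))]@M[:3,:3].T
def atz(n,uv,z,obs=None):
    o,d=ray(n,uv,obs); return o+d*((z-o[2])/d[:,2])[:,None]
E
python3 - <<'E'
from h import *
o=bot.get_obs();print(o)
for n in('scene','side','wrist'): save(n,n+'0')
p=bot.camera_params('scene');print(p)
E
```

```text
pics
{'clock': 0.0, 'joint_pos': array([ 1.31417020e-05,  2.41403269e-01,  3.70520910e-03,  1.33522701e+00,
       -1.05964121e-07,  1.57079687e+00]), 'joint_vel': array([-9.26223614e-05,  6.04460604e-04,  4.14236452e-04, -1.40219053e-03,
       -1.93725002e-03, -1.24046173e-03]), 'tau': array([ 5.50268451e-04, -3.72315860e+01,  2.52406776e+01,  1.67737965e-02,
        2.29149265e-05,  1.14679995e-05]), 'eef_pos': array([4.99347409e-01, 6.53011472e-06, 2.30410577e-01]), 'tool_rot': array([-4.49728519e-06,  7.07859006e-01,  4.41205852e-06,  7.06353755e-01]), 'ft_force': array([-0.55234278,  0.70890974, -0.61480486]), 'ft_torque': array([ 0.01101525,  0.01682331, -0.01150704]), 'grip_width': 0.08546654076711245}
{'fx': 384.0238611082609, 'fy': 384.0238611082609, 'cx': 277.97915869687773, 'cy': 212.1672975324415, 'dist': array([-0.067346,  0.      ,  0.      ,  0.      ,  0.      ]), 'T': array([[ 0.51084112,  0.58460657, -0.63029875,  0.0128637 ],
       [-0.85965015,  0.34178692, -0.3797148 , -0.31366078],
       [-0.0065559 ,  0.73581035,  0.67715593,  0.64971501],
       [ 0.        ,  0.        ,  0.        ,  1.        ]])}
```

View pics/scene0.png

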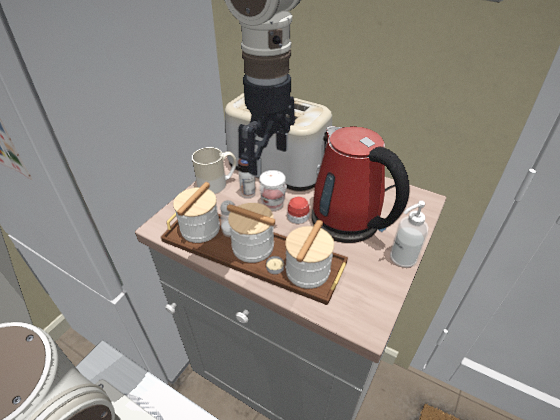

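View pics/side0.png

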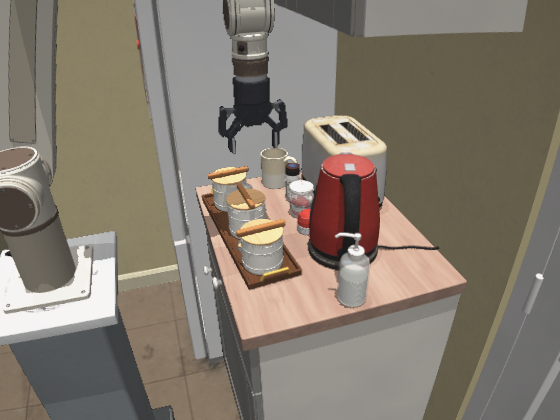

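View pics/wrist0.png

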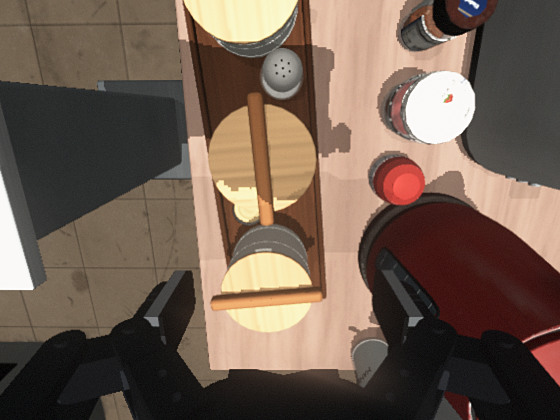

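```bash
python3 - <<'E'
from h import *
o=bot.get_obs()
im=cv2.imread('pics/scene0.png'); cv2.imwrite('pics/s0c.png',cv2.resize(im[170:310,140:360],None,fx=3.6,fy=3.6,interpolation=cv2.INTER_CUBIC))
for n in('scene','side','wrist'):
    d=np.load(f'pics/{n}0.npy'); img=cv2.imread(f'pics/{n}0.png')
    v,u=np.nonzero(d>0); org,r=ray(n,np.c_[u,v],o)
    P=org+r*d[v,u][:,None]; np.save(f'pics/P_{n}.npy',P)
    for z0 in (0.088,):
        k=(P[:,2]>.094)&(P[:,2]<.107)&(P[:,0]>.3)&(P[:,0]<.55)&(abs(P[:,1])<.3)
        Q=P[k]; print(n,k.sum())
        # cluster
        g=np.zeros((500,600),np.uint8); gi=((Q[:,0]-.3)*500/.5*.5).astype(int); 
        g=np.zeros((250,600),np.uint8); a=((Q[:,0]-.3)*1000).astype(int);b=((Q[:,1]+.3)*1000).astype(int); g[a,b]=255
        g=cv2.morphologyEx(g,cv2.MORPH_CLOSE,np.ones((7,7)))
        nl,lab,st,c=cv2.connectedComponentsWithStats(g)
        for i in range(1,nl):
            if st[i,4]>800:
                z=Q[lab[a,b]==i,2]; print(st[i], 'x',c[i][1]/1000+.3,'y',c[i][0]/1000-.3,'z med',np.median(z))
E
```

```text
scene 2883
[ 425  109   50  109 3127] x 0.4659942436840422 y 0.15150719539494728 z med 0.09739119951312658
[ 486  121   36   85 1893] x 0.46260855784469096 y 0.20249815108293717 z med 0.09707661383280286
[ 151  124   47  108 3016] x 0.48169230769230764 y -0.12460742705570291 z med 0.0975591350073518
[ 280  132  107   51 3024] x 0.4575892857142857 y 0.03174239417989416 z med 0.10228294322475495
[ 204  134   42   90 2453] x 0.4772091316754994 y -0.07674357929066447 z med 0.0974625579604752
[ 295  195   83   33 1679] x 0.508617033948779 y 0.03704347826086957 z med 0.10235843560457625
side 1730
[ 428  112   53  110 3313] x 0.467617567159674 y 0.15490733474192575 z med 0.09903105530692785
[ 151  127   52  111 3274] x 0.48324251679902264 y -0.12193249847281612 z med 0.09847219128583773
[ 282  133  102   58 2875] x 0.4583878260869565 y 0.03230782608695654 z med 0.10320816899688667
[ 218  140   31   77 1192] x 0.47888003355704695 y -0.06724496644295302 z med 0.09832504091791483
[ 291  189   88   39 2116] x 0.5070103969754253 y 0.03663657844990548 z med 0.10318718844598818
wrist 16608
[ 429  123   31   89 2016] x 0.46686855158730156 y 0.1464558531746032 z med 0.09753296048969148
[ 199  128   49  111 3209] x 0.4810766593954503 y -0.07843689622935493 z med 0.09760559112936412
[ 290  134   92   44 2792] x 0.45736640401146134 y 0.03408273638968484 z med 0.10268450788070305
[ 152  141   38   89 2183] x 0.48613788364635824 y -0.12838112688960146 z med 0.09760800614119997
[ 290  184   94   46 2931] x 0.504799385875128 y 0.037823268509041275 z med 0.10275440873506764
```

View pics/s0c.png

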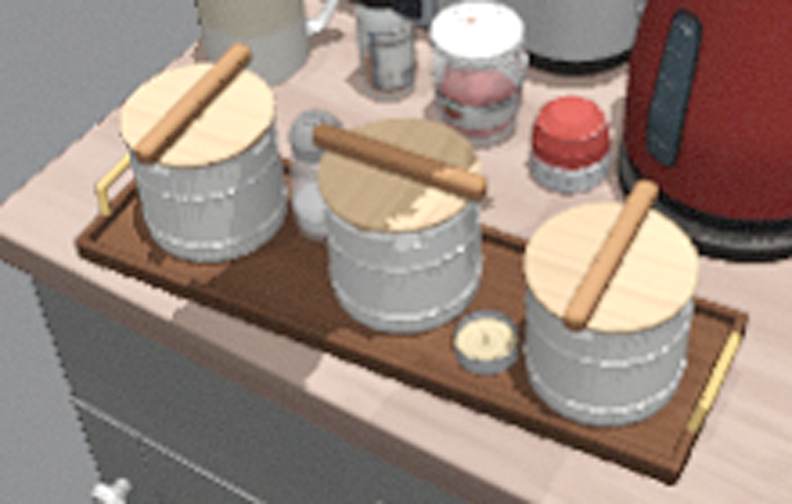

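```bash
python3 - <<'E'
from h import *
for n in('scene','side','wrist'):
    P=np.load(f'pics/P_{n}.npy')
    for nm,c in(('L',(.467,.175)),('M',(.481,.035)),('R',(.481,-.102))):
        r=np.hypot(P[:,0]-c[0],P[:,1]-c[1])
        D=P[(r<.055)&(P[:,2]>.094)&(P[:,2]<.106)]
        (cc,rad)=cv2.minEnclosingCircle((D[:,:2]*1000).astype(np.float32))
        B=P[(r<.065)&(P[:,2]>(.1145 if nm!='M' else .119))&(P[:,2]<.127)]
        rr=cv2.minAreaRect((B[:,:2]*1000).astype(np.float32))
        m=B[:,:2].mean(0); w,V=np.linalg.eigh(np.cov(B[:,:2].T)); a=np.degrees(np.arctan2(V[1,1],V[0,1]))
        print(n,nm,'disc',np.round(cc,1),round(rad,1),'bar',len(B),np.round(m*1000,1),'ang',round(a,1),rr, np.median(B[:,2]))
    S=P[(P[:,0]>.42)&(P[:,0]<.56)&(P[:,1]>.07)&(P[:,1]<.14)&(P[:,2]>.07)&(P[:,2]<.1)]
for n in('scene','side'):
    im=cv2.imread(f'pics/{n}0.png')
    c=im[195:280,220:285] if n=='scene' else im[175:250,215:280]
    cv2.imwrite(f'pics/{n}mid.png',cv2.resize(c,None,fx=7,fy=7,interpolation=cv2.INTER_CUBIC))
E
```

```text
scene L disc [464.8 174.3] 52.2 bar 0 [nan nan] ang nan ((0.0, 0.0), (0.0, 0.0), 0.0) nan
scene M disc [476.6  33.3] 53.0 bar 0 [nan nan] ang nan ((0.0, 0.0), (0.0, 0.0), 0.0) nan
scene R disc [ 479.  -102.5] 52.8 bar 0 [nan nan] ang nan ((0.0, 0.0), (0.0, 0.0), 0.0) nan
side L disc [467.6 171.1] 54.1 bar 1 [472.9 176.1] ang nan ((472.8727722167969, 176.12632751464844), (0.0, 0.0), 0.0) 0.11485204279208816
side M disc [478.8  34.2] 50.6 bar 1 [484.5  31.6] ang nan ((484.5063781738281, 31.6472225189209), (0.0, 0.0), 0.0) 0.1190298467811024
side R disc [ 480.8 -101.5] 53.8 bar 0 [nan nan] ang nan ((0.0, 0.0), (0.0, 0.0), 0.0) nan
wrist L disc [467.8 159. ] 44.1 bar 0 [nan nan] ang nan ((0.0, 0.0), (0.0, 0.0), 0.0) nan
wrist M disc [482.   36.2] 47.4 bar 1 [480.   43.8] ang nan ((480.0236511230469, 43.767791748046875), (0.0, 0.0), 0.0) 0.11909666853656126
wrist R disc [481.7 -95.6] 53.0 bar 0 [nan nan] ang nan ((0.0, 0.0), (0.0, 0.0), 0.0) nan<stdin>:10: RuntimeWarning: Mean of empty slice.
  ret = um.true_divide(
  avg = a.mean(axis, **keepdims_kw)
<stdin>:10: RuntimeWarning: Degrees of freedom <= 0 for slice
  c *= np.true_divide(1, fact)
  c *= np.true_divide(1, fact)
  return _methods._mean(a, axis=axis, dtype=dtype,
  ret = ret.dtype.type(ret / rcount)
```

View pics/scenemid.png

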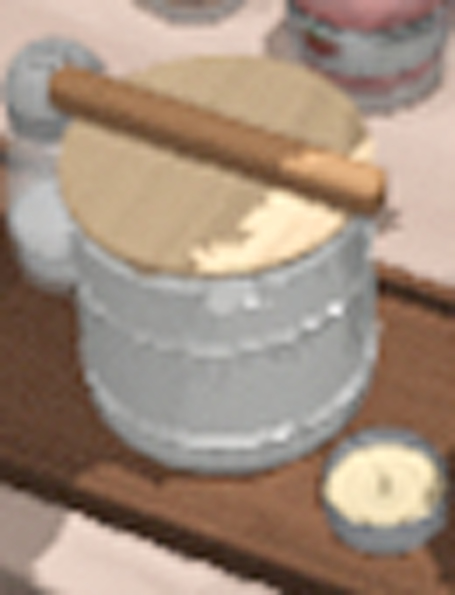

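View pics/sidemid.png

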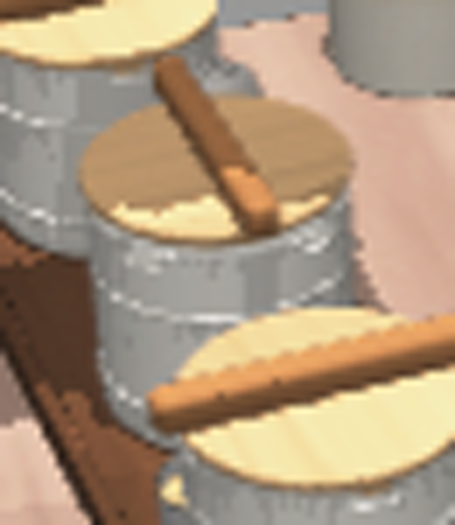

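```bash
python3 - <<'E'
from h import *
for n in('scene','side','wrist'):
    P=np.load(f'pics/P_{n}.npy')
    for nm,c in(('L',(.467,.175)),('M',(.481,.035)),('R',(.481,-.102))):
        r=np.hypot(P[:,0]-c[0],P[:,1]-c[1])
        zt=.112 if nm!='M' else .117
        B=P[(r<.065)&(abs(P[:,2]-zt)<.003)]
        if len(B)<20: print(len(B)); continue
        rr=cv2.minAreaRect((B[:,:2]*1000).astype(np.float32))
        m=B[:,:2].mean(0); w,V=np.linalg.eigh(np.cov(B[:,:2].T)); a=np.degrees(np.arctan2(V[1,1],V[0,1]))
        print(n,nm,'bar',len(B),np.round(m*1000,1),'ang',round(a,1),np.round(rr[0],1),np.round(rr[1],1), np.median(B[:,2]))
im=cv2.imread('pics/scene0.png')
cv2.imwrite('pics/can.png',np.hstack([cv2.resize(im[y:y+60,x:x+60],(400,400),interpolation=cv2.INTER_CUBIC) for x,y in((170,190),(280,235))]))
im=cv2.imread('pics/wrist0.png')
cv2.imwrite('pics/w0c.png',cv2.resize(im[30:250,180:340],None,fx=2.6,fy=2.6,interpolation=cv2.INTER_CUBIC))
E
```

```text
scene L bar 168 [464.1 172.9] ang -174.5 [466.5 173.4] [111.4  12.7] 0.11072605871749941
scene M bar 201 [478.9  32.1] ang 93.7 [478.7  34.7] [ 14.  107.8] 0.11570444947204772
scene R bar 242 [ 477.8 -102.2] ang -174.4 [ 479.6 -101.8] [109.4  12.4] 0.11095204695478744
side L bar 119 [465.2 174.5] ang -174.7 [465.7 174.8] [109.3  16.8] 0.11179651265340806
side M bar 122 [480.5  31.7] ang 94.4 [480.7  35.4] [ 11.8 108.8] 0.11684097524403175
side R bar 187 [ 482.1 -101.9] ang -174.7 [ 482.5 -101.1] [109.9  15. ] 0.11164141371129888
0
wrist M bar 1864 [481.9  39.9] ang 94.5 [482.1  36.5] [ 12.8 110.1] 0.11631996712936415
wrist R bar 1166 [483.8 -99.1] ang -174.4 [483.7 -99.8] [110.2  13.2] 0.11112310215375873
```

View pics/can.png

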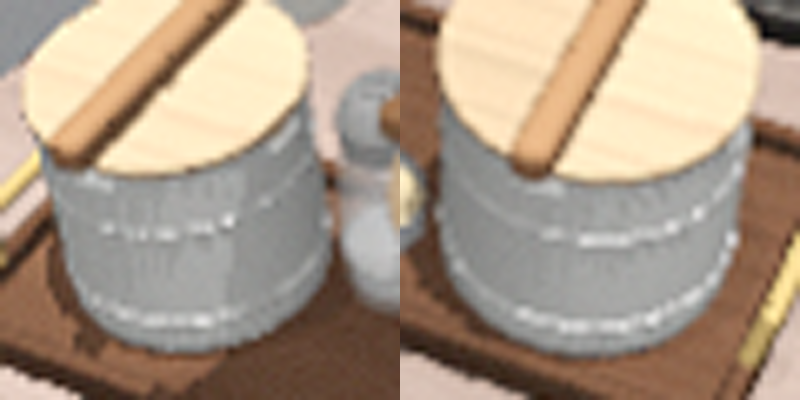

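View pics/w0c.png

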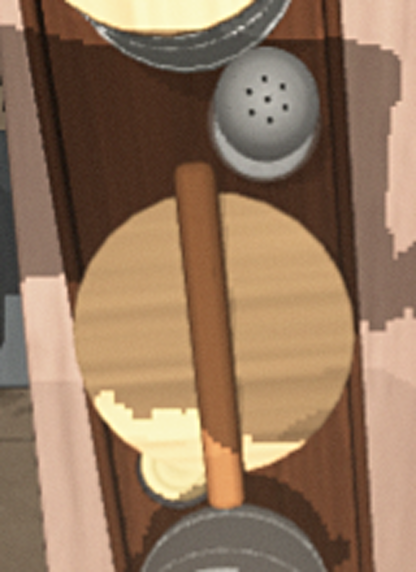

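```bash
python3 - <<'E'
from h import *
def f(n,uv,c):
    p=atz(n,uv,.0895)[0]; print(n,uv,np.round(p,4),'ang',np.degrees(np.arctan2(p[1]-c[1],p[0]-c[0])).round(1),'r',np.hypot(*(p[:2]-c)).round(4))
M=np.array([.481,.0355]);L=np.array([.466,.1735]);Rr=np.array([.4815,-.1013])
f('scene',(220+230/7,195+300/7),M)
f('side',(215+150/7,175+260/7),M);f('side',(215+315/7,175+240/7),M)
k=60/400
f('scene',(170+98*k,190+183*k),L);f('scene',(170+285*k,190+135*k),L)
f('scene',(280+145*k,235+187*k),Rr);f('scene',(280+345*k,235+140*k),Rr)
E
```

```text
scene (252.85714285714286, 237.85714285714286) [0.4432 0.0051 0.0895] ang -141.2 r 0.0485
side (236.42857142857142, 212.14285714285714) [0.4502 0.0028 0.0895] ang -133.3 r 0.0449
side (260.0, 209.28571428571428) [ 0.506  -0.003   0.0895] ang -57.0 r 0.0459
scene (184.7, 217.45) [0.4194 0.164  0.0895] ang -168.4 r 0.0475
scene (212.75, 210.25) [0.468  0.126  0.0895] ang -87.5 r 0.0475
scene (301.75, 263.05) [ 0.4352 -0.1105  0.0895] ang -168.7 r 0.0472
scene (331.75, 256.0) [ 0.4796 -0.152   0.0895] ang -92.1 r 0.0507
```

Call:
apply_moves:
  targets: [0, 0.342, -0.092, -0.154, 0, 0, 0, 0, 0.342, -0.092, -0.154, 0, 0, 0, 0, 0.342, -0.092, -0.154, 0, 0, 0, 0.1, 0.342, -0.092, -0.154, 0, 0, 0, 0.2, 0.342, -0.092, -0.154, 0, 0, 0, 0.3, 0.342, -0.092, -0.154, 0, 0, 0, 0.36, 0.342, -0.092, -0.154, 0, 0, 0, 0.36, 0.342, -0.092, -0.154, 0, 0, 0, 0.36, 0.342, -0.092, -0.154, 0, 0, 0, 0.36, 0.342, -0.092, -0.154, 0, 0, 0]

```text
clock: 0.98
eef_pos: [0.4778, 0.0855, 0.1422]
tool_rot: [-0.027, 0.706, 0.027, 0.707]
ft_force: [-0.0, 0.2, 0.4]
grip_width: 0.0003
```

```bash
python3 - <<'E'
from h import *
o=bot.get_obs();print(o['clock'],o['eef_pos'],R.from_quat(o['tool_rot']).as_matrix().round(3),o['ft_force'],o['grip_width'])
save('wrist','wrist1');save('scene','scene1');
im=cv2.imread('pics/scene1.png'); cv2.imwrite('pics/s1c.png',cv2.resize(im[130:290,170:330],None,fx=3.7,fy=3.7,interpolation=cv2.INTER_CUBIC))
E
```

```text
0.9833 [0.47775013 0.08549395 0.14224901] [[ 0.001 -0.077  0.997]
 [ 0.     0.997  0.077]
 [-1.     0.     0.001]] [-0.01462991  0.24393189  0.39821157] 0.0002786193751738501
```

View pics/s1c.png

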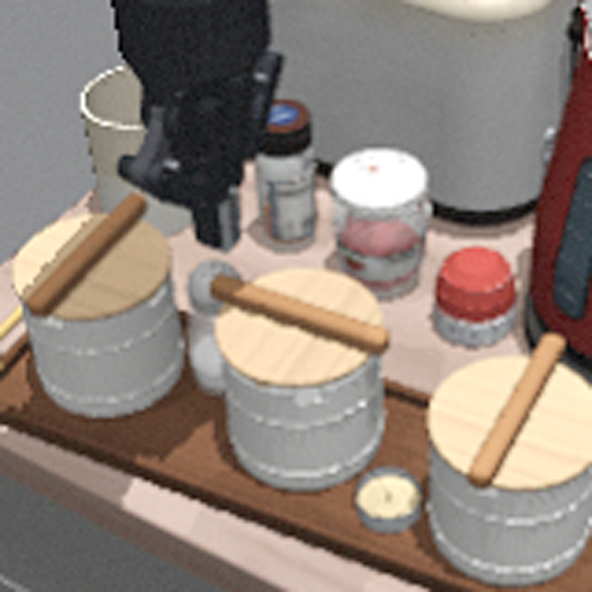

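View pics/wrist1.png

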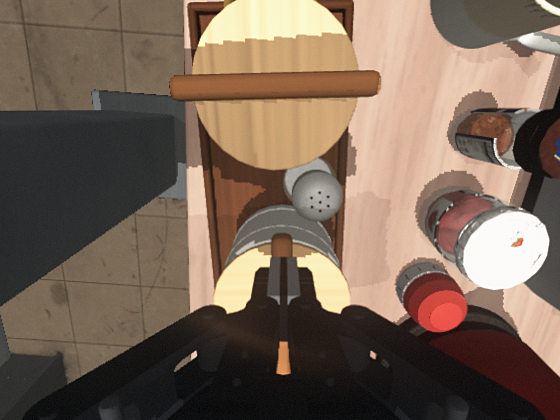

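Call:
apply_moves:
  targets: [0.04, 0, 0, 0, 0, 0, 0, 0.08, 0, 0, 0, 0, 0, 0, 0.092, 0, 0, 0, 0, 0, 0, 0.096, 0, 0, 0, 0, 0, 0, 0.1, 0, 0, 0, 0, 0, 0, 0.104, 0, 0, 0, 0, 0, 0, 0.104, 0, 0, 0, 0, 0, 0]

```text
clock: 1.67
eef_pos: [0.4775, 0.0856, 0.1158]
tool_rot: [-0.027, 0.706, 0.027, 0.707]
ft_force: [-0.6, -0.4, 0.4]
grip_width: -0.0003
```

```bash
python3 - <<'E'
from h import *
o=bot.get_obs();print(o['clock'],o['eef_pos'],o['ft_force'],o['ft_torque'])
E
```

```text
1.6667 [0.47747234 0.08556737 0.11584163] [-0.56397732 -0.41140322  0.43034997] [ 0.04592686 -0.03636498  0.05559663]
```

Call:
apply_moves:
  targets: [0.004, 0, 0, 0, 0, 0, 0, 0.008, 0, 0, 0, 0, 0, 0, 0.012, 0, 0, 0, 0, 0, 0, 0.016, 0, 0, 0, 0, 0, 0, 0.016, 0, 0, 0, 0, 0, 0]

```text
clock: 2.08
eef_pos: [0.4773, 0.0857, 0.1124]
tool_rot: [-0.027, 0.706, 0.027, 0.707]
ft_force: [-1.9, -0.2, 6.8]
grip_width: 0.0001
```

```bash
python3 - <<'E'
from h import *
o=bot.get_obs();print(o['clock'],o['eef_pos'],o['ft_force'],o['ft_torque'])
save('side','side2');save('scene','scene2')
a=cv2.imread('pics/scene2.png')[180:280,200:300];b=cv2.imread('pics/side2.png')[155:255,195:295]
cv2.imwrite('pics/c2.png',np.hstack([cv2.resize(q,(400,400),interpolation=cv2.INTER_CUBIC) for q in(a,b)]))
E
```

```text
2.0833 [0.4773451  0.08569339 0.11240695] [-1.90200711 -0.2401175   6.7840718 ] [-0.00245561  0.45008619 -0.07538329]
```

View pics/c2.png

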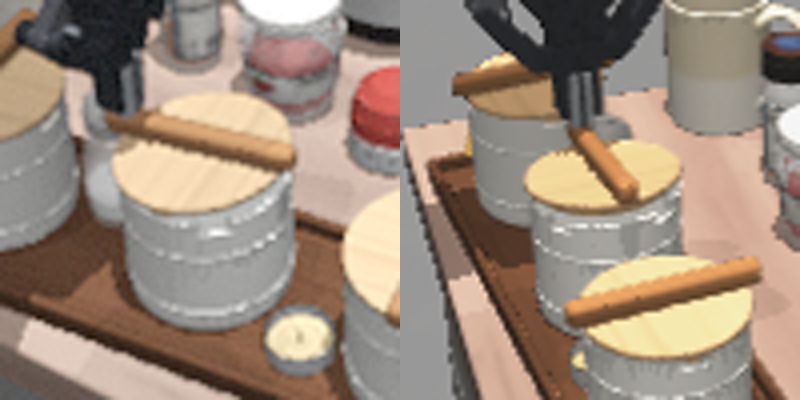

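```bash
python3 - <<'E'
from h import *
for n in('side','scene'):
    d=np.load(f'pics/{n}2.npy'); v,u=np.nonzero(d>0); org,r=ray(n,np.c_[u,v]); P=org+r*d[v,u][:,None]
    for nm,c in(('L',(.466,.1735)),('M',(.481,.0355)),('R',(.4815,-.1013))):
        k=(np.hypot(P[:,0]-c[0],P[:,1]-c[1])<.043)&(P[:,2]>.088)&(P[:,2]<.113)
        Q=P[k]; 
        for _ in range(4):
            a=np.linalg.lstsq(np.c_[Q[:,:2]-c,np.ones(len(Q))],Q[:,2],rcond=None)[0]; e=Q[:,2]-np.c_[Q[:,:2]-c,np.ones(len(Q))]@a
            Q=Q[abs(e-np.median(e))<.003]
        print(n,nm,a.round(4),len(Q))
E
```

```text
side L [-0.0229  0.0821  0.1004] 133
side M [ 0.0102 -0.0591  0.1041] 184
side R [-0.0005  0.0213  0.0988] 412
scene L [0.0031 0.0011 0.0972] 543
scene M [ 0.0131 -0.1174  0.1029] 522
scene R [ 0.0019 -0.0019  0.0975] 863
```

Call:
apply_moves:
  targets: [-0.03, 0, 0, 0, 0, 0, 0, -0.07, 0, 0, 0, 0, 0, 0, -0.07, -0.016, 0.06, 0, 0, 0, 0, -0.07, -0.016, 0.108, 0, 0, 0, 0, -0.03, -0.016, 0.108, 0, 0, 0, 0, 0.014, -0.016, 0.108, 0, 0, 0, 0, 0.014, -0.016, 0.108, 0, 0, 0, 0]

```text
clock: 2.77
eef_pos: [0.5018, 0.0832, 0.1051]
tool_rot: [-0.027, 0.709, 0.027, 0.705]
ft_force: [-0.3, -0.3, -0.2]
grip_width: 0.0003
```

```bash
cat > look.py <<'E'
import sys
from h import *
k=sys.argv[1]
o=bot.get_obs();print(o['clock'],o['eef_pos'].round(4),o['ft_force'].round(2),o['ft_torque'].round(3))
for n in('wrist','scene'): save(n,n+k)
a=cv2.imread(f'pics/scene{k}.png')[180:280,200:300];b=cv2.imread(f'pics/wrist{k}.png')[180:420,160:400]
cv2.imwrite(f'pics/c{k}.png',np.hstack([cv2.resize(q,(400,400),interpolation=cv2.INTER_CUBIC) for q in(a,b)]))
for n in('scene',):
    d=np.load(f'pics/{n}{k}.npy'); v,u=np.nonzero(d>0); org,r=ray(n,np.c_[u,v],o); P=org+r*d[v,u][:,None]
    c=(.481,.0355)
    q=(np.hypot(P[:,0]-c[0],P[:,1]-c[1])<.043)&(P[:,2]>.088)&(P[:,2]<.113)
    Q=P[q]
    for _ in range(4):
        a=np.linalg.lstsq(np.c_[Q[:,:2]-c,np.ones(len(Q))],Q[:,2],rcond=None)[0]; e=Q[:,2]-np.c_[Q[:,:2]-c,np.ones(len(Q))]@a
        Q=Q[abs(e-np.median(e))<.003]
    h=P[:,2]-a[2]-(P[:,:2]-c)@a[:2]
    B=P[(np.hypot(P[:,0]-c[0],P[:,1]-c[1])<.06)&(h>.009)&(h<.017)]
    # brown bar vs finger: colour test
    img=cv2.imread(f'pics/{n}{k}.png'); col=img[v,u].astype(int); m=(np.hypot(P[:,0]-c[0],P[:,1]-c[1])<.06)&(h>.009)&(h<.017)&(col[:,2]-col[:,0]>40)
    B=P[m]; mm=B[:,:2].mean(0); w,V=np.linalg.eigh(np.cov(B[:,:2].T)); print(n,'plane',a.round(3),'bar',len(B),mm.round(4),'ang',np.degrees(np.arctan2(V[1,1],V[0,1]))%180)
E
python3 look.py 3
```

```text
2.7667 [0.5018 0.0832 0.1051] [-0.3  -0.25 -0.18] [-0.058  0.059  0.026]
scene plane [ 0.003 -0.013  0.102] bar 267 [0.478  0.0315] ang 94.0672716171238
```

View pics/c3.png

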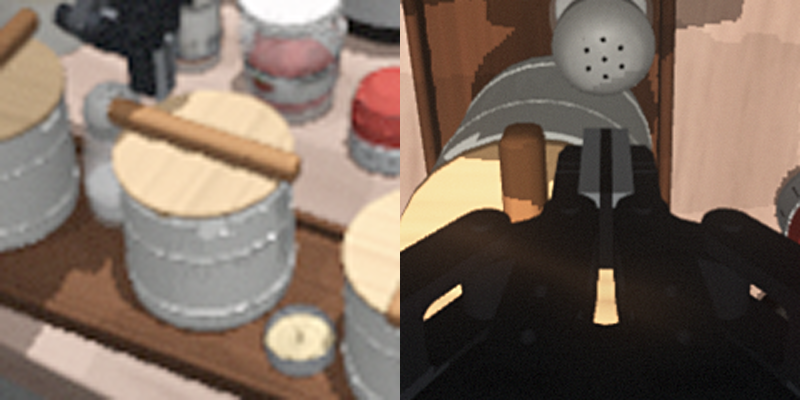

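Call:
apply_moves:
  targets: [-0.008, 0, -0.02, 0, 0, 0, 0, -0.008, 0, -0.035, 0, 0, 0, 0, -0.008, 0, -0.046, 0, 0, 0, 0, -0.008, 0.002, -0.054, -0.087, 0, 0, 0, -0.008, 0.004, -0.062, -0.175, 0, 0, 0, -0.008, 0.005, -0.07, -0.262, 0, 0, 0, -0.008, 0.006, -0.079, -0.349, 0, 0, 0, -0.008, 0.007, -0.088, -0.436, 0, 0, 0, -0.008, 0.008, -0.096, -0.524, 0, 0, 0, -0.008, 0.007, -0.104, -0.611, 0, 0, 0, -0.008, 0.007, -0.112, -0.698, 0, 0, 0, -0.008, 0.007, -0.112, -0.698, 0, 0, 0]

```text
clock: 3.87
eef_pos: [0.4762, 0.0835, 0.1106]
tool_rot: [-0.15, 0.69, 0.15, 0.692]
ft_force: [1.0, 1.3, 1.3]
grip_width: 0.0005
```

```bash
python3 look.py 4
```

```text
3.8667 [0.4762 0.0835 0.1106] [1.01 1.28 1.27] [ 0.182 -0.093 -0.007]
scene plane [-0.002  0.004  0.102] bar 276 [0.4767 0.0321] ang 115.42884040340277
```

View pics/c4.png

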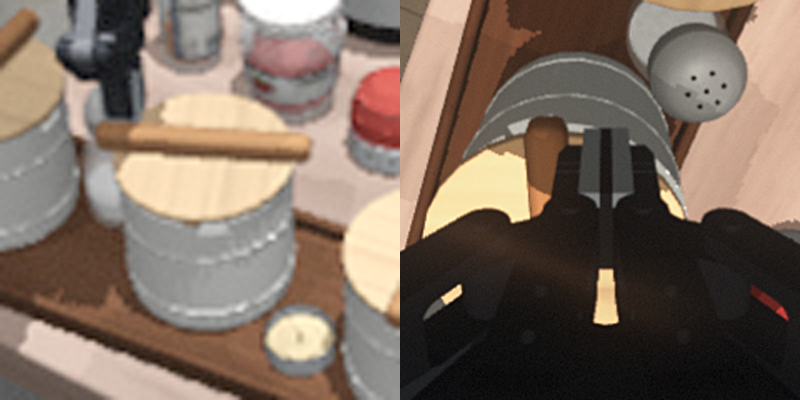

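```bash
python3 - <<'E'
from h import *
a=cv2.imread('pics/wrist4.png')[190:320,200:330];cv2.imwrite('pics/c4b.png',cv2.resize(a,(780,600*780//780),interpolation=cv2.INTER_CUBIC)[:600])
E
```

```text
(no output)
```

View pics/c4b.png

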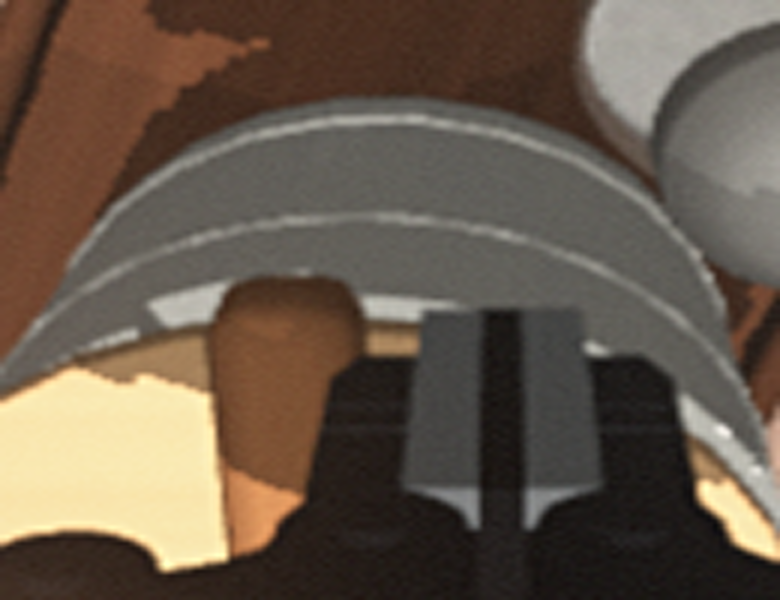

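Call:
apply_moves:
  targets: [0.008, 0, 0, 0, 0, 0, 0, 0.014, 0, 0, 0, 0, 0, 0, 0.014, 0.0026, -0.0097, -0.105, 0, 0, 0, 0.014, 0.0046, -0.0195, -0.209, 0, 0, 0, 0.014, 0.0046, -0.0195, -0.209, 0, 0, 0, 0.014, 0.0046, -0.0195, -0.209, 0, 0, 0]

```text
clock: 4.47
eef_pos: [0.4714, 0.0825, 0.1063]
tool_rot: [-0.185, 0.682, 0.185, 0.683]
ft_force: [0.8, 1.5, 1.0]
grip_width: 0.0003
```

```bash
python3 look.py 5; python3 - <<'E'
from h import *
# notch edge from pic 4: tool pose at that time
o=dict(eef_pos=[.4762,.0835,.1106],tool_rot=[-.15,.69,.15,.692])
P=atz('wrist',[(200+150/6,190+310/4.615),(200+90/6,190+345/4.615)],.0895,o)
for p in P: print(p,np.degrees(np.arctan2(p[1]-.0355,p[0]-.481)),np.hypot(p[1]-.0355,p[0]-.481))
a=cv2.imread('pics/wrist5.png')[190:320,200:330];cv2.imwrite('pics/c5b.png',cv2.resize(a,(600,600),interpolation=cv2.INTER_CUBIC))
E
```

```text
4.4667 [0.4714 0.0825 0.1063] [0.8  1.49 1.03] [ 0.384 -0.071 -0.036]
scene plane [ 0.034 -0.068  0.102] bar 275 [0.4763 0.0327] ang 121.85193007254306
[0.44712898 0.06710774 0.0895    ] 136.97965080031085 0.046328125424287804
[0.44356528 0.06006723 0.0895    ] 146.72437421786532 0.04477618739972339
```

View pics/c5b.png

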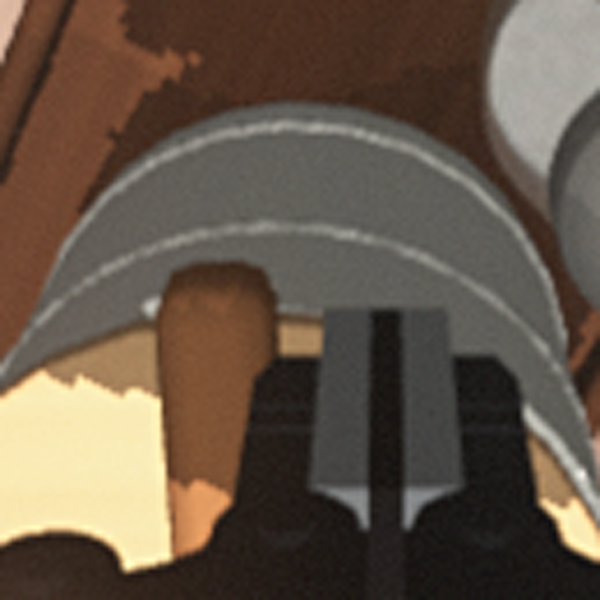

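View pics/c5.png

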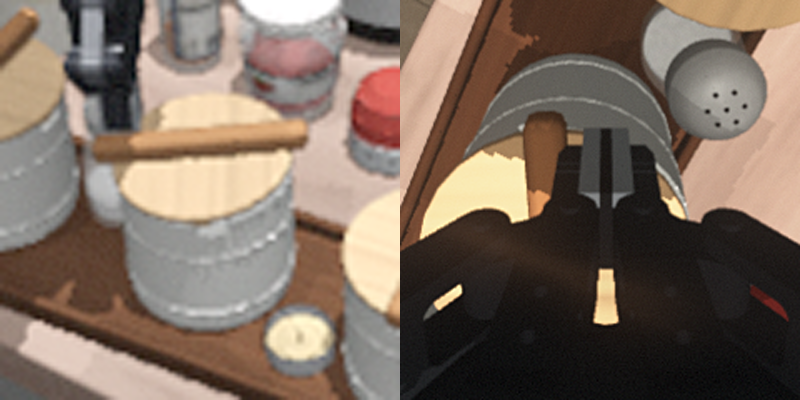

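Call:
apply_moves:
  targets: [0, 0, 0.014, 0, 0, 0, 0, 0, 0, 0.014, 0, 0, 0, 0, 0, 0, 0, 0, 0, 0, 0, 0, 0.0026, -0.0097, -0.105, 0, 0, 0, 0, 0.0046, -0.0195, -0.209, 0, 0, 0, 0, 0.0046, -0.0195, -0.209, 0, 0, 0]

```text
clock: 5.07
eef_pos: [0.4655, 0.0802, 0.106]
tool_rot: [-0.221, 0.672, 0.221, 0.671]
ft_force: [-0.1, -0.2, 0.5]
grip_width: 0.0001
```

```bash
python3 look.py 6
```

```text
5.0667 [0.4655 0.0802 0.106 ] [-0.12 -0.16  0.51] [ 0.013 -0.012 -0.017]
scene plane [ 0.002 -0.001  0.097] bar 270 [0.4765 0.0344] ang 130.16882595739807
```

View pics/c6.png

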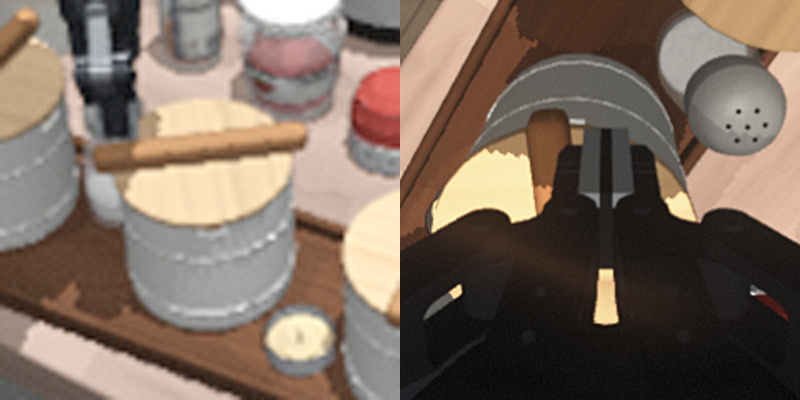

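Call:
apply_moves:
  targets: [0, 0, 0.04, 0, 0, 0, 0, -0.04, 0, 0.04, 0, 0, 0, 0, -0.09, 0, 0.04, 0, 0, 0, 0, -0.09, -0.1, -0.02, 0, 0, 0, 0, -0.09, -0.184, -0.054, 0, 0, 0, 0, -0.09, -0.184, -0.054, 0, 0, 0, 0, -0.05, -0.184, -0.054, 0, 0, 0, 0, -0.03, -0.184, -0.054, 0, 0, 0, 0, -0.022, -0.184, -0.054, 0, 0, 0, 0, -0.018, -0.184, -0.054, 0, 0, 0, 0, -0.014, -0.184, -0.054, 0, 0, 0, 0, -0.014, -0.184, -0.054, 0, 0, 0, 0]

```text
clock: 6.17
eef_pos: [0.4831, 0.0359, 0.112]
tool_rot: [-0.221, 0.671, 0.22, 0.672]
ft_force: [-5.8, -2.1, 16.2]
grip_width: 0.0
```

```bash
python3 look.py 7
```

```text
6.1667 [0.4831 0.0359 0.112 ] [-5.81 -2.13 16.21] [-0.424  1.257  0.019]
scene plane [0.004 0.004 0.097] bar 238 [0.476  0.0346] ang 130.17660026903624
```

View pics/c7.png

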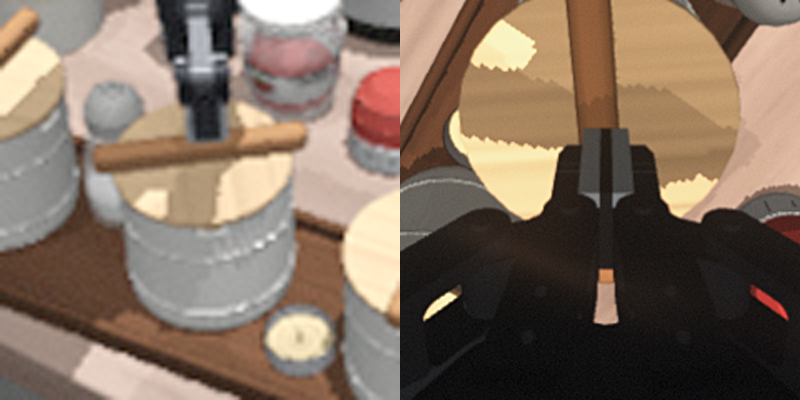

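Call:
apply_moves:
  targets: [-0.02, 0, 0, 0, 0, 0, 0, -0.05, 0, 0, 0, 0, 0, 0, -0.05, 0.1, 0, 0, 0, 0, 0, -0.05, 0.18, 0, 0, 0, 0, 0, -0.05, 0.18, 0, 0, 0, 0, 0, -0.03, 0.18, 0, 0, 0, 0, 0, -0.014, 0.18, 0, 0, 0, 0, 0, -0.008, 0.18, 0, 0, 0, 0, 0, -0.004, 0.18, 0, 0, 0, 0, 0, -0.004, 0.18, 0, 0, 0, 0, 0]

```text
clock: 7.1
eef_pos: [0.4566, 0.0719, 0.112]
tool_rot: [-0.22, 0.672, 0.221, 0.672]
ft_force: [-4.1, 0.7, 12.3]
grip_width: 0.0003
```

```bash
python3 look.py 8
```

```text
7.1 [0.4566 0.0719 0.112 ] [-4.13  0.74 12.27] [0.182 0.947 0.024]
scene plane [0.002 0.002 0.097] bar 256 [0.4779 0.0321] ang 131.2261925652169
```

Call:
apply_moves:
  targets: [-0.02, 0, 0, 0, 0, 0, 0, -0.1, 0, 0, 0, 0, 0, 0, -0.25, 0, 0, 0, 0, 0, 0, -0.4, 0, 0, 0, 0, 0, 0, -0.5, 0, 0, 0, 0, 0, 0, -0.5, 0, 0, 0, 0, 0, 0, -0.5, 0, 0, 0, 0, 0, 0, -0.5, 0, 0, 0, 0, 0, 0]

```text
clock: 7.87
eef_pos: [0.456, 0.0715, 0.2348]
tool_rot: [-0.22, 0.672, 0.221, 0.671]
ft_force: [-0.8, 0.2, 0.1]
grip_width: 0.0003
```

```bash
python3 look.py 9; python3 - <<'E'
from h import *
im,d=save('scene','scene10'); v,u=np.nonzero(d>0); org,r=ray('scene',np.c_[u,v]); P=org+r*d[v,u][:,None]
for nm,c in(('L',(.466,.1735)),('M',(.481,.0355)),('R',(.4815,-.1013))):
    Q=P[(np.hypot(P[:,0]-c[0],P[:,1]-c[1])<.055)&(P[:,2]>.09)&(P[:,2]<.105)]
    print(nm,np.median(Q[:,2]),np.round(cv2.minEnclosingCircle((Q[:,:2]*1000).astype(np.float32))[0],1))
cv2.imwrite('pics/s10c.png',cv2.resize(im[150:310,140:360,::-1],None,fx=3.6,fy=3.6,interpolation=cv2.INTER_CUBIC))
E
```

```text
7.8667 [0.456  0.0715 0.2348] [-0.81  0.16  0.13] [-0.008 -0.071 -0.016]
scene plane [ 0.    -0.001  0.097] bar 273 [0.4763 0.0345] ang 130.1236209365232
L 0.09706294026016649 [464.2 171.1]
M 0.0972814342004546 [476.5  31.7]
R 0.0973999473583721 [ 479.3 -104.6]
```

View pics/s10c.png

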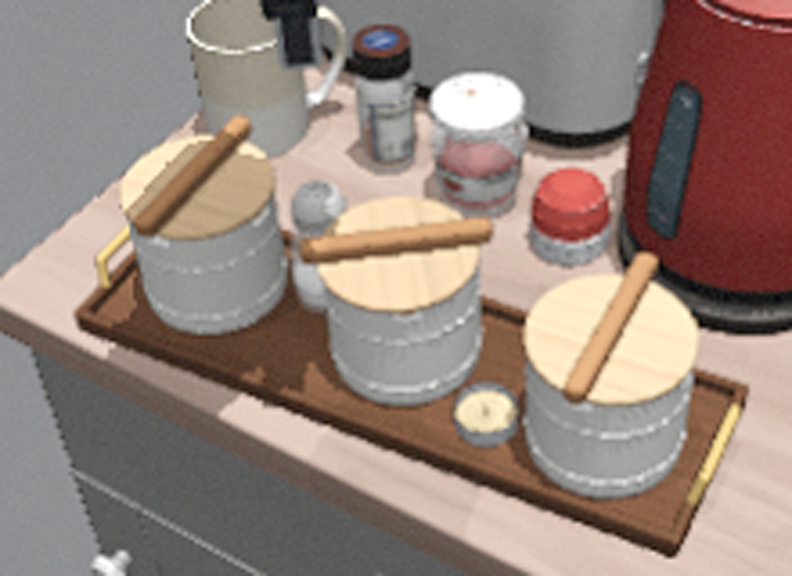

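The middle lid now sits flush, level with the other two, and its canister and the things around it have not visibly moved. The arm is clear of everything, so I am handing the job in.

```bash
python3 -c "
from workcell import bot
print(bot.job_done())"
```

```text
the job is handed in; nothing more can be done
None
```

The loose lid was the middle one, and it now lies flush on its rim.

- **Finding it:** depth images showed the middle lid about 5 mm higher than the others, so I pressed that one first, on the end of its bar. It rocked by about 0.117 rad. I did not press the left and right lids.
- **Turning it:** I pushed the bar round about 36° anticlockwise with the shut fingertips until the tabs dropped into the notches. Partway round, the lid tilted briefly under the finger; I backed off and it levelled out.
- **Pressing it down:** I pressed the bar at its centre (about 16 N) and then near one end (about 12 N). It stayed firm with no rocking. I did not press the other end.
- **Last checks:** all three disc tops measured 97.1–97.4 mm high, and the middle lid was level to 0.001 rad. The canisters and other items showed no visible movement. The arm was clear at hand-in, at about 8 s.

No check failed.

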